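# Turn the bottle row round into the second rack

### The arm

A 6-joint arm with a two-finger parallel gripper is mounted at the origin on a cart in front of the work surface, level with it; the furniture and walls round the work are solid. World frame = base frame: x ahead of the robot, y to its left, z up, the work surface at z = 0. Lengths are in m, angles in rad, forces in N, time in s.
With the tool pointing down it reaches from about 0.275 to 0.725 m from the base axis. Payload 15.9 kg.
Tool frame: the origin (TCP) lies at the very end of the fingers, on their centre line; the grasp point (between the pads) lies 19 mm behind it; x points along the fingers, y is the direction in which the jaws open and shut, and the axes are right-handed (so a half turn about x gives the same grasp; the last joint's range is limited). The gripper opens to 85 mm and grips with 20 to 120 N. Pads are 22 mm wide; open, the fingers measure 114 mm over their backs; the gripper's body (76 mm by 85 mm) begins 54 mm behind the grasp point. The pads swing forward as they close: fully open they stand 13 mm farther back than shut.
Start: joints at [-1.26, 0.213, -0.034, 1.323, 0, 1.571], TCP at [0.153, -0.476, 0.231] pointing down, gripper open.
Joint ranges: [-2.98, 2.98], [-0.74, 1.72], [-1.14, 1.35], [-2.1, 2.04], [-1.57, 1.44], [-3.14, 3.14]. Speed limits (rad/s): [1.89, 1.89, 2.39, 2.57, 3.14, 3.14].

### API

Orientations are given as a unit quaternion [w, x, y, z].
In Python, from bench import sensors, imaging, workorder gives the robot as it stands.
- The arm moves only by the shell command python3 -m pendant 'ROWS' [FORCE]. ROWS is JSON, one flat list of numbers, 7 for each row, row after row: the shift along the tool's x, y, z in m, then the turn, a rotation vector about the tool's x, y, z in degrees, then the finger opening in m, from 0 to 0.0854. A call has 1 to 20 rows; each row is the pose to reach, as a shift and turn from the pose commanded when the call began, along the tool's axes at that moment; what a row does not reach only later rows make up. A row lasts 1/10 s, in which the tool goes at most 50 mm and 8.59 degrees, less where a joint would pass 70% of its speed; a pose out of reach is approached as far as the arm can. A call with a gripper value outside its range is refused whole. The fingers move at their own pace and stop on an object; FORCE is the grip in N (left out, the last holds). Time passes only in rows, so rows that repeat a pose let the fingers close. It gives the time, the measured TCP pose, the force and the opening at its end, in the units of the state.
- sensors.observe(): the state, without advancing time (a new reading comes with each control period).
- imaging.get_image(name): name is "side" or "top" or "wrist"; returns the picture (400x640x3 uint8, red, green, blue); there is no depth.
- imaging.get_calibration(name): a dict with "fovy" (degrees; the focal length in pixels is half the picture's height over the tangent of half this angle, whatever the lens; pixels are square), "cx", "cy" (the principal point, pixels), "distortion" ([k1, k2, p1, p2, k3] as OpenCV has them; the pictures are not rectified), "origin" and "attitude" of the camera in the world; the wrist camera has in their place "mount" (4x4, takes a point from camera to tool coordinates, whose origin is the TCP and whose axes are the tool frame's). Camera axes: x right, y down, z forward; pixel columns grow to the right and rows downward; lengths in m; the calibration is good to about 2 mm. A picture is of the moment at which its call begins: read the wrist's pose just before it. get_calibration takes no time and is no camera call.
- workorder.close_job(): hands the job in, once; it reports no verdict.
The state is a dict: "t": time; "qpos": joint angles; "joint_velocities": joint speeds; "joint_torque": joint torques, N m; "tool_pos": TCP position; "tcp_rot": TCP orientation; "force": force on the tool from outside, world axes, zero at the start; "torque": the same for the moment, N m; "finger_gap": finger opening in m.
Only numpy, scipy, OpenCV 4.12 (cv2) and the standard library are available. Lean on these libraries where they do the work, as an engineer would, in place of code of your own. Each camera call takes 0.05 s, during which the arm holds its last target. There are 200 camera calls.

### The job

Move the four reagent bottles from the black rack into the grey rack in the reverse order: the bottle that stands at the left end of the black rack goes to the right end of the grey rack, and so on, so that the first in becomes the last out. One bottle to a place, standing upright in the middle of its pocket; do not tip any bottle over on the way.

Things in the scene. Friction and masses are not known exactly. Their poses are not given: they have to be found in the camera images.
- black_rack: Black fixed rack, row of 4 bottle places left to right, 70 x 268 mm, plus a 14 mm ledge in front. Origin: row centre, underside; x away from the robot across the row, y along the row to the left (world y within 0.15 rad). Places at y = +99, +33, -33, -99 mm, x = 0: square pockets 62 mm wide inside, floor at z 4 mm, walls to 14 mm (20 at the row's ends). Full at the start.
- grey_rack: Grey fixed rack, row of 4 bottle places left to right, 70 x 268 mm, plus a 14 mm ledge in front. Origin: row centre, underside; x away from the robot across the row, y along the row to the left (world y within 0.15 rad). Places at y = +99, +33, -33, -99 mm, x = 0: square pockets 62 mm wide inside, floor at z 4 mm, walls to 14 mm (20 at the row's ends). Empty at the start.
- bottle_red_center (a point): Centre, half-way up, of the loose white reagent bottle with a red screw cap: 42 mm in diameter, 77 mm high overall, straight sides from about 5 to 50 mm above its base, cap 30 mm in diameter over the top 12 mm; about 0.07 kg. z is up along the bottle. At the start it stands upright in a place of the black rack, which one varies.
- bottle_blue_center (a point): Centre, half-way up, of the loose white reagent bottle with a blue screw cap: 42 mm in diameter, 77 mm high overall, straight sides from about 5 to 50 mm above its base, cap 30 mm in diameter over the top 12 mm; about 0.07 kg. z is up along the bottle. At the start it stands upright in a place of the black rack, which one varies.
- bottle_green_center (a point): Centre, half-way up, of the loose white reagent bottle with a green screw cap: 42 mm in diameter, 77 mm high overall, straight sides from about 5 to 50 mm above its base, cap 30 mm in diameter over the top 12 mm; about 0.07 kg. z is up along the bottle. At the start it stands upright in a place of the black rack, which one varies.
- bottle_yellow_center (a point): Centre, half-way up, of the loose white reagent bottle with a yellow screw cap: 42 mm in diameter, 77 mm high overall, straight sides from about 5 to 50 mm above its base, cap 30 mm in diameter over the top 12 mm; about 0.07 kg. z is up along the bottle. At the start it stands upright in a place of the black rack, which one varies.
- tag_red: Small flat red tag, 11 x 34 x 3 mm, fixed on the front ledge of the black rack, in front of the place where the bottle with the red cap stands at the start; it stays there and records the first order. Origin: centre of its underside.
- tag_blue: Small flat blue tag, 11 x 34 x 3 mm, fixed on the front ledge of the black rack, in front of the place where the bottle with the blue cap stands at the start; it stays there and records the first order. Origin: centre of its underside.
- tag_green: Small flat green tag, 11 x 34 x 3 mm, fixed on the front ledge of the black rack, in front of the place where the bottle with the green cap stands at the start; it stays there and records the first order. Origin: centre of its underside.
- tag_yellow: Small flat yellow tag, 11 x 34 x 3 mm, fixed on the front ledge of the black rack, in front of the place where the bottle with the yellow cap stands at the start; it stays there and records the first order. Origin: centre of its underside.

How it is judged:
At the end, for the whole second after the job is handed in: Each bottle stands upright (0.12 rad), at rest, on the floor of its grey-rack pocket, within 12 mm of the pocket centre along and across the row (8 mm in height), in the mirror of its starting place: as far from the left as it began from the right (the tags show the first order) (x of bottle_red_center in the frame of grey_rack between -0.012 and 0.012 m and z of bottle_red_center in the frame of grey_rack between 0.0345 and 0.0505 m and angle between each of bottle_red_center, bottle_blue_center, bottle_green_center, bottle_yellow_center's own z axis and vertical below 0.12 rad and linear speed of each of bottle_red, bottle_blue, bottle_green, bottle_yellow below 0.02 m/s and ((y of tag_red in the frame of black_rack between 0.079 and 0.119 m and y of bottle_red_center in the frame of grey_rack between -0.111 and -0.087 m) or (y of tag_red in the frame of black_rack between 0.013 and 0.053 m and y of bottle_red_center in the frame of grey_rack between -0.045 and -0.021 m) or (y of tag_red in the frame of black_rack between -0.053 and -0.013 m and y of bottle_red_center in the frame of grey_rack between 0.021 and 0.045 m) or (y of tag_red in the frame of black_rack between -0.119 and -0.079 m and y of bottle_red_center in the frame of grey_rack between 0.087 and 0.111 m)) and x of bottle_blue_center in the frame of grey_rack between -0.012 and 0.012 m and z of bottle_blue_center in the frame of grey_rack between 0.0345 and 0.0505 m and ((y of tag_blue in the frame of black_rack between 0.079 and 0.119 m and y of bottle_blue_center in the frame of grey_rack between -0.111 and -0.087 m) or (y of tag_blue in the frame of black_rack between 0.013 and 0.053 m and y of bottle_blue_center in the frame of grey_rack between -0.045 and -0.021 m) or (y of tag_blue in the frame of black_rack between -0.053 and -0.013 m and y of bottle_blue_center in the frame of grey_rack between 0.021 and 0.045 m) or (y of tag_blue in the frame of black_rack between -0.119 and -0.079 m and y of bottle_blue_center in the frame of grey_rack between 0.087 and 0.111 m)) and x of bottle_green_center in the frame of grey_rack between -0.012 and 0.012 m and z of bottle_green_center in the frame of grey_rack between 0.0345 and 0.0505 m and ((y of tag_green in the frame of black_rack between 0.079 and 0.119 m and y of bottle_green_center in the frame of grey_rack between -0.111 and -0.087 m) or (y of tag_green in the frame of black_rack between 0.013 and 0.053 m and y of bottle_green_center in the frame of grey_rack between -0.045 and -0.021 m) or (y of tag_green in the frame of black_rack between -0.053 and -0.013 m and y of bottle_green_center in the frame of grey_rack between 0.021 and 0.045 m) or (y of tag_green in the frame of black_rack between -0.119 and -0.079 m and y of bottle_green_center in the frame of grey_rack between 0.087 and 0.111 m)) and x of bottle_yellow_center in the frame of grey_rack between -0.012 and 0.012 m and z of bottle_yellow_center in the frame of grey_rack between 0.0345 and 0.0505 m and ((y of tag_yellow in the frame of black_rack between 0.079 and 0.119 m and y of bottle_yellow_center in the frame of grey_rack between -0.111 and -0.087 m) or (y of tag_yellow in the frame of black_rack between 0.013 and 0.053 m and y of bottle_yellow_center in the frame of grey_rack between -0.045 and -0.021 m) or (y of tag_yellow in the frame of black_rack between -0.053 and -0.013 m and y of bottle_yellow_center in the frame of grey_rack between 0.021 and 0.045 m) or (y of tag_yellow in the frame of black_rack between -0.119 and -0.079 m and y of bottle_yellow_center in the frame of grey_rack between 0.087 and 0.111 m))); the robot touches nothing.
It fails at once if a bottle is tipped over (more than 0.7 rad from upright) (angle between any of bottle_red_center, bottle_blue_center, bottle_green_center, bottle_yellow_center's own z axis and vertical above 0.7 rad).
It also fails if it takes over 93 s, if anything falls off the work surface, if the arm or the gripper's body presses on something with over 40 N, if the wrist force passes 120 N, or if a joint passes its speed limit or range.

## Working session

There is one attempt and no reset: what is moved stays moved. The work goes in short steps, Python scripts to look and compute and a shell command to move; the robot and the scene stay as the last step left them, time stands still between calls to the robot, and variables do not carry over. Pictures are saved under pics/ and viewed, on a budget of 14 in all, crops included, one or two more only if the job needs it, and the job is handed in when it is done.

```bash
ls; mkdir -p pics
python3 - <<'E'
from bench import sensors, imaging
import cv2, numpy as np
print(sensors.observe())
for n in ("side","top","wrist"):
    print(n, imaging.get_calibration(n))
for n in ("side","top"):
    cv2.imwrite(f"pics/{n}0.png", imaging.get_image(n)[:,:,::-1])
E
```

```text
pics
{'t': 0.0, 'qpos': array([-1.25997088e+00,  2.13355832e-01, -3.50602624e-02,  1.32349480e+00,
       -2.20765916e-05,  1.57079280e+00]), 'joint_velocities': array([-0.00044008, -0.00088866, -0.00032748,  0.0003754 , -0.00170269,
        0.00113076]), 'joint_torque': array([ 2.08793186e-03, -6.86149120e+01,  4.87125528e+01,  1.72952103e-02,
        9.23358243e-05, -8.25289106e-06]), 'tool_pos': array([ 0.15281178, -0.4757194 ,  0.23081586]), 'tcp_rot': array([-0.10906466, -0.69851553, -0.10984087,  0.69865294]), 'force': array([0.24054323, 0.36077716, 0.82061823]), 'torque': array([-0.0081377 ,  0.04063801,  0.05664946]), 'finger_gap': 0.08564657570094014}
side {'fovy': 51.190761210874726, 'cx': 321.5351821657081, 'cy': 206.9786041734291, 'distortion': array([-0.00605645,  0.        ,  0.        ,  0.        ,  0.        ]), 'origin': array([0.18953523, 0.71889259, 0.35886351]), 'attitude': array([ 0.11556922, -0.16492534,  0.80287332, -0.56110411])}
top {'fovy': 45.584440216805504, 'cx': 321.450898234275, 'cy': 205.68470791777887, 'distortion': array([-0.08567972,  0.        ,  0.        ,  0.        ,  0.        ]), 'origin': array([ 0.40335541, -0.04483355,  1.04908169]), 'attitude': array([ 0.04688517, -0.70037719,  0.71063345, -0.04768304])}
wrist {'fovy': 65.017467411431, 'cx': 318.41526181805654, 'cy': 202.87392061107155, 'distortion': array([-0.04100448,  0.        ,  0.        ,  0.        ,  0.        ]), 'mount': array([[ 4.72049033e-04, -3.28196683e-01,  9.44609292e-01,
        -1.43477813e-01],
       [ 9.99999841e-01,  4.45462653e-04, -3.44957005e-04,
         1.08573059e-03],
       [-3.07574417e-04,  9.44609305e-01,  3.28196841e-01,
        -8.37342832e-02],
       [ 0.00000000e+00,  0.00000000e+00,  0.00000000e+00,
         1.00000000e+00]])}
```

View pics/top0.png

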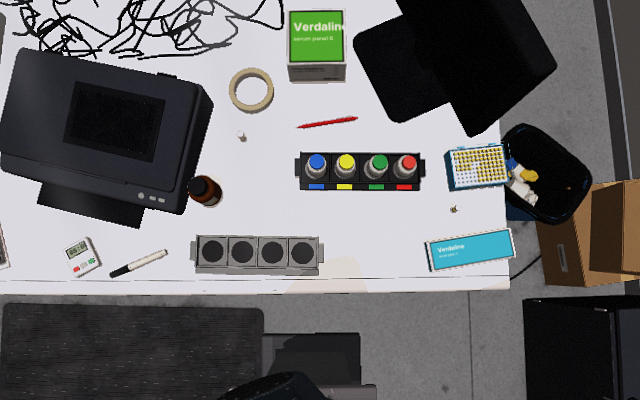

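View pics/side0.png

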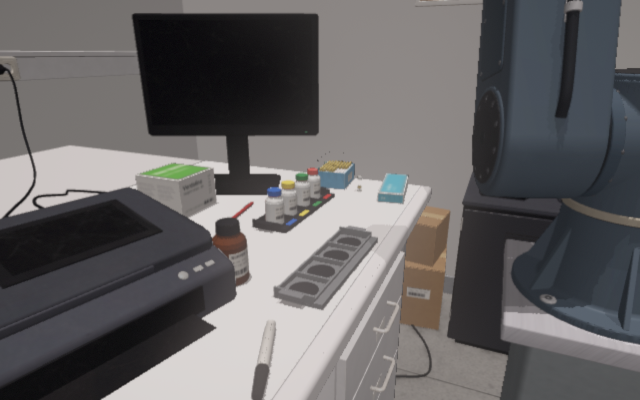

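The top view shows the black rack holding blue (317,163), yellow (345,163), green (376,163) and red (407,163) from left to right. The empty grey rack has dark pocket discs at (212,251), (242,251), (272,251) and (303,253). So the grey rack must end up red, green, yellow, blue from left to right.

```bash
cat > h.py <<'E'
import cv2, numpy as np
from scipy.spatial.transform import Rotation as R
from bench import sensors, imaging
def cam(n):
    c=imaging.get_calibration(n); f=200/np.tan(np.radians(c["fovy"]/2))
    K=np.array([[f,0,c["cx"]],[0,f,c["cy"]],[0,0,1]])
    if "mount" in c:
        s=sensors.observe(); M=np.array(c["mount"])
        T=R.from_quat(np.roll(s["tcp_rot"],-1)).as_matrix()
        Rm=T@M[:3,:3]; o=s["tool_pos"]+T@M[:3,3]
    else:
        Rm=R.from_quat(np.roll(c["attitude"],-1)).as_matrix(); o=np.array(c["origin"])
    return K,np.array(c["distortion"]),Rm,o
def ray(C,p):
    K,d,Rm,o=C
    u=cv2.undistortPoints(np.array(p,float).reshape(-1,1,2),K,d).reshape(-1,2)
    return o,np.c_[u,np.ones(len(u))]@Rm.T
def plane(C,p,z):
    o,v=ray(C,p); return o+v*((z-o[2])/v[:,2])[:,None]
def tri(C1,p1,C2,p2):
    o1,v1=ray(C1,p1);o2,v2=ray(C2,p2);out=[]
    for a,b in zip(v1,v2):
        s=np.linalg.lstsq(np.c_[a,-b],o2-o1,rcond=None)[0]
        A,B=o1+s[0]*a,o2+s[1]*b; out.append(np.r_[(A+B)/2,np.linalg.norm(A-B)])
    return np.array(out)
HUE=dict(blue=(100,125),yellow=(22,35),green=(50,80),red=None)
def mask(img,c):
    h=cv2.cvtColor(img,cv2.COLOR_RGB2HSV)
    m=((h[...,0]<8)|(h[...,0]>172)) if c=="red" else ((h[...,0]>=HUE[c][0])&(h[...,0]<=HUE[c][1]))
    return (m&(h[...,1]>130)&(h[...,2]>50)).astype(np.uint8)
def blobs(img,c,roi,amin=15):
    x0,y0,x1,y1=roi
    m=np.zeros(img.shape[:2],np.uint8); m[y0:y1,x0:x1]=mask(img,c)[y0:y1,x0:x1]
    n,_,st,ce=cv2.connectedComponentsWithStats(m)
    return [(st[i,4],ce[i].round(1),st[i,:4]) for i in range(1,n) if st[i,4]>=amin]
E
python3 - <<'E'
from h import *
t=cv2.imread("pics/top0.png")[:,:,::-1].copy(); s=cv2.imread("pics/side0.png")[:,:,::-1].copy()
T,S=cam("top"),cam("side")
P={};Q={}
for c in HUE:
    bt=blobs(t,c,(290,145,430,195)); bs=blobs(s,c,(255,160,345,230))
    for b in bt: print("top",c,b, plane(T,b[1],.075).round(4), plane(T,b[1],.01).round(4))
    for b in bs: print("side",c,b)
    P[c]=min(bt,key=lambda b:b[1][1])[1]; Q[c]=min(bs,key=lambda b:b[1][1])[1]
print(tri(T,list(P.values()),S,list(Q.values())).round(4))
g=cv2.cvtColor(t,cv2.COLOR_RGB2GRAY); m=np.zeros_like(g); m[236:268,199:317]=(g[236:268,199:317]<70)
n,_,st,ce=cv2.connectedComponentsWithStats(m)
for i in range(1,n):
    if st[i,4]>150: print("disc",st[i],ce[i].round(1),plane(T,ce[i],.004).round(4))
E
```

```text
top blue (np.int32(175), array([316.4, 161. ]), array([310, 154,  14,  15], dtype=int32)) [[ 0.629  -0.0377  0.075 ]] [[ 0.6441 -0.0372  0.01  ]]
top blue (np.int32(88), array([316.1, 186.4]), array([309, 184,  15,   6], dtype=int32)) [[ 0.5751 -0.0364  0.075 ]] [[ 0.5865 -0.0358  0.01  ]]
side blue (np.int32(36), array([273.4, 189.6]), array([268, 188,  12,   4], dtype=int32))
top yellow (np.int32(191), array([346. , 161.3]), array([339, 154,  15,  16], dtype=int32)) [[ 0.6275 -0.0996  0.075 ]] [[ 0.6425 -0.1033  0.01  ]]
top yellow (np.int32(90), array([344. , 186.5]), array([337, 184,  15,   6], dtype=int32)) [[ 0.574  -0.0943  0.075 ]] [[ 0.5854 -0.0976  0.01  ]]
side yellow (np.int32(25), array([287.4, 183. ]), array([283, 182,  10,   3], dtype=int32))
top green (np.int32(171), array([379.8, 161.4]), array([373, 154,  15,  16], dtype=int32)) [[ 0.6264 -0.1705  0.075 ]] [[ 0.6412 -0.1789  0.01  ]]
top green (np.int32(90), array([376. , 186.5]), array([369, 184,  15,   6], dtype=int32)) [[ 0.5731 -0.1609  0.075 ]] [[ 0.5844 -0.1686  0.01  ]]Traceback (most recent call last):
  File "<stdin>", line 9, in <module>
ValueError: min() iterable argument is empty
```

Run:
```python
from h import *
t=cv2.imread("pics/top0.png")[:,:,::-1].copy(); T=cam("top")
for c in HUE:
    for b in blobs(t,c,(290,145,430,195)): print("top",c,b[0],b[1],plane(T,b[1],.078).round(4), plane(T,b[1],.012).round(4))
g=cv2.cvtColor(t,cv2.COLOR_RGB2GRAY); m=np.zeros_like(g); m[236:268,199:317]=(g[236:268,199:317]<70)
n,_,st,ce=cv2.connectedComponentsWithStats(m)
for i in range(1,n):
    if st[i,4]>150: print("disc",st[i],ce[i].round(1),plane(T,ce[i],.004).round(4))
# neck/rack outlines: black rack mask -> minAreaRect at z 0.014
for nm,cond,roi in (("black",g<60,(290,145,430,195)),("grey",(g<175),(185,225,330,280))):
    x0,y0,x1,y1=roi; m=np.zeros_like(g); m[y0:y1,x0:x1]=cond[y0:y1,x0:x1]; 
    cn=max(cv2.findContours(m,cv2.RETR_EXTERNAL,cv2.CHAIN_APPROX_NONE)[0],key=cv2.contourArea)
    box=cv2.boxPoints(cv2.minAreaRect(cn)); print(nm,box.round(1).tolist(),plane(T,box,.012).round(4)[:,:2].tolist())
z=t[140:275,185:435]; cv2.imwrite("pics/topz.png",cv2.resize(z,None,fx=3.2,fy=3.2,interpolation=cv2.INTER_CUBIC)[:,:,::-1])
```

```text
top blue 175 [316.4 161. ] [[ 0.6283 -0.0377  0.078 ]] [[ 0.6436 -0.0372  0.012 ]]
top blue 88 [316.1 186.4] [[ 0.5745 -0.0364  0.078 ]] [[ 0.5862 -0.0358  0.012 ]]
top yellow 191 [346.  161.3] [[ 0.6268 -0.0995  0.078 ]] [[ 0.642  -0.1032  0.012 ]]
top yellow 90 [344.  186.5] [[ 0.5735 -0.0942  0.078 ]] [[ 0.5851 -0.0975  0.012 ]]
top green 171 [379.8 161.4] [[ 0.6257 -0.1701  0.078 ]] [[ 0.6408 -0.1786  0.012 ]]
top green 90 [376.  186.5] [[ 0.5726 -0.1605  0.078 ]] [[ 0.5841 -0.1684  0.012 ]]
top red 151 [408.6 161.9] [[ 0.6239 -0.2305  0.078 ]] [[ 0.6389 -0.2432  0.012 ]]
top red 93 [403.6 186.5] [[ 0.5718 -0.218   0.078 ]] [[ 0.5832 -0.2297  0.012 ]]
disc [202 240  21  22 362] [212.2 250.9] [[0.4472 0.1946 0.004 ]]
disc [232 241  21  22 369] [242.1 251.5] [[0.4451 0.1286 0.004 ]]
disc [262 242  21  21 367] [272.  252.1] [[0.443  0.0627 0.004 ]]
disc [291 242  23  22 376] [302.1 252.7] [[ 0.4409 -0.0031  0.004 ]]
black [[294.70001220703125, 189.39999389648438], [295.1000061035156, 151.89999389648438], [424.20001220703125, 153.0], [423.8999938964844, 190.5]] [[0.5801, 0.0115], [0.665, 0.0102], [0.6588, -0.2792], [0.5736, -0.2746]]
grey [[188.6999969482422, 273.70001220703125], [189.39999389648438, 233.89999389648438], [323.3999938964844, 236.10000610351562], [322.79998779296875, 275.8999938964844]] [[0.398, 0.2438], [0.4847, 0.2439], [0.476, -0.0504], [0.39, -0.0477]]
```

View pics/topz.png

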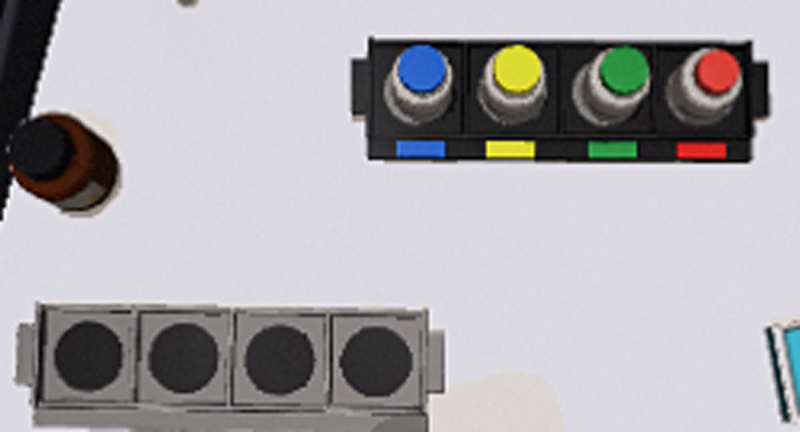

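The crop confirms the order blue, yellow, green, red. The pocket discs are exactly 66 mm apart, so the grey rack is measured. The monitor may lean over the work area, so I'll triangulate its corners before moving.

Run:
```python
from h import *
T,S=cam("top"),cam("side")
for sp in ((318,15),(318,136),(140,15),(148,136)):
    for tp in ((470,135),(556,68),(403,122),(354,44)):
        print(sp,tp,tri(T,[tp],S,[sp])[0].round(3))
# foot of base, on table
print("base",plane(T,[(354,44),(403,122),(453,104)],.01).round(3))
s=sensors.observe(); Rm=R.from_quat(np.roll(s["tcp_rot"],-1)).as_matrix(); print(Rm.round(3))
```

```text
(318, 15) (470, 135) [ 0.592 -0.239  0.441  0.032]
(318, 15) (556, 68) [ 0.666 -0.366  0.455  0.001]
(318, 15) (403, 122) [ 0.586 -0.16   0.439  0.021]
(318, 15) (354, 44) [ 0.626 -0.118  0.462  0.138]
(318, 136) (470, 135) [ 0.659 -0.343  0.145  0.005]
(318, 136) (556, 68) [ 0.788 -0.563  0.105  0.066]
(318, 136) (403, 122) [ 0.642 -0.216  0.176  0.077]
(318, 136) (354, 44) [ 0.687 -0.143  0.227  0.239]
(140, 15) (470, 135) [ 0.721 -0.101  0.437  0.406]
(140, 15) (556, 68) [ 0.812 -0.208  0.456  0.428]
(140, 15) (403, 122) [ 0.724 -0.048  0.413  0.327]
(140, 15) (354, 44) [ 0.804 -0.031  0.405  0.196]
(148, 136) (470, 135) [ 0.796 -0.169  0.189  0.432]
(148, 136) (556, 68) [ 0.947 -0.342  0.163  0.47 ]
(148, 136) (403, 122) [ 0.799 -0.095  0.173  0.322]
(148, 136) (354, 44) [ 0.91  -0.073  0.156  0.141]
base [[ 0.923 -0.129  0.01 ]
 [ 0.732 -0.235  0.01 ]
 [ 0.774 -0.352  0.01 ]]
[[-0.     0.306 -0.952]
 [ 0.001 -0.952 -0.306]
 [-1.    -0.001 -0.   ]]
```

The monitor's near corner is at about (0.66, -0.35), more than 0.1 m from the red bottle, so it clears. Next I move to a hover over the black rack with the jaws across the row, then look with the wrist camera.

```bash
python3 -m pendant '[0,-0.05,-0.13,-18,0,0,0.0854, 0,-0.1,-0.27,-36,0,0,0.0854, 0,-0.15,-0.4,-54,0,0,0.0854, 0,-0.193,-0.531,-72.2,0,0,0.0854, 0,-0.193,-0.531,-72.2,0,0,0.0854, 0,-0.193,-0.531,-72.2,0,0,0.0854, 0,-0.193,-0.531,-72.2,0,0,0.0854, 0,-0.193,-0.531,-72.2,0,0,0.0854, 0,-0.193,-0.531,-72.2,0,0,0.0854, 0,-0.193,-0.531,-72.2,0,0,0.0854, 0,-0.193,-0.531,-72.2,0,0,0.0854, 0,-0.193,-0.531,-72.2,0,0,0.0854, 0,-0.193,-0.531,-72.2,0,0,0.0854, 0,-0.193,-0.531,-72.2,0,0,0.0854, 0,-0.193,-0.531,-72.2,0,0,0.0854, 0,-0.193,-0.531,-72.2,0,0,0.0854, 0,-0.193,-0.531,-72.2,0,0,0.0854, 0,-0.193,-0.531,-72.2,0,0,0.0854]'
python3 - <<'E'
from h import *
W=cam("wrist"); im=imaging.get_image("wrist"); cv2.imwrite("pics/w1.png",im[:,:,::-1])
s=sensors.observe(); print(s["qpos"].round(3),s["tool_pos"].round(4)); print(R.from_quat(np.roll(s["tcp_rot"],-1)).as_matrix().round(4))
for c in HUE:
    for b in blobs(im,c,(0,0,640,400),150): print(c,b[0],b[1],b[2],plane(W,b[1],.078).round(4)[0],plane(W,b[1],.012).round(4)[0])
E
```

```text
t: 1.9
tool_pos: [0.5992, -0.1303, 0.2315]
tcp_rot: [0.5, 0.5, 0.5, -0.5]
force: [0.0, -0.0, -0.4]
finger_gap: 0.0852
[-0.214  0.457  0.308  1.422 -0.     1.357] [ 0.5992 -0.1302  0.2315]
[[ 2.e-04  1.e+00 -4.e-04]
 [-1.e-04 -4.e-04 -1.e+00]
 [-1.e+00  2.e-04  1.e-04]]
blue 983 [349.4  84.7] [332  67  35  36] [ 0.6262 -0.0385  0.078 ] [ 0.6323 -0.0366  0.012 ]
blue 327 [305.5  84.9] [301  69  10  33] [ 0.5871 -0.0387  0.078 ] [ 0.5845 -0.0369  0.012 ]
yellow 287 [305.1 141.7] [301 127  10  31] [ 0.5861 -0.0891  0.078 ] [ 0.5833 -0.0985  0.012 ]
yellow 860 [346.  154.1] [330 138  33  33] [ 0.6248 -0.1008  0.078 ] [ 0.6306 -0.1128  0.012 ]
green 5393 [617.   96.9] [582  23  58 132] [ 0.8777 -0.0451  0.078 ] [ 0.9397 -0.0447  0.012 ]
red 300 [436.6  82.6] [433  46   7  81] [ 0.7042 -0.0362  0.078 ] [ 0.7276 -0.0338  0.012 ]
red 192 [304.5 245.5] [301 234   8  24] [ 0.5839 -0.1974  0.078 ] [ 0.5806 -0.2308  0.012 ]
red 419 [340.1 275.1] [328 265  25  21] [ 0.6222 -0.2334  0.078 ] [ 0.6274 -0.2748  0.012 ]
```

View pics/w1.png

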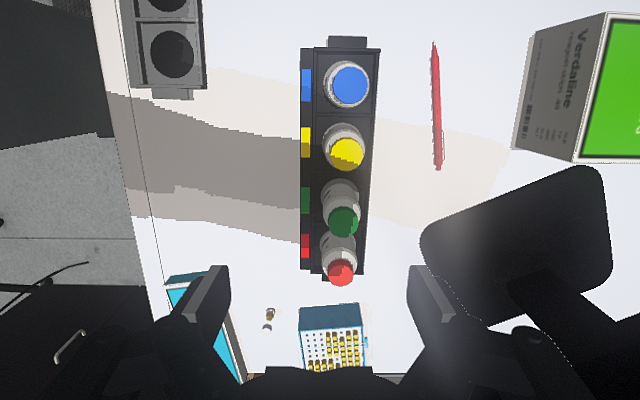

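The wrist and top views agree to about 2 mm; the wrist view puts the red cap at (340,275). Red is at about (0.623, -0.231). I'll pick red first, since it goes to the far left.

```bash
python3 -m pendant '[0.03,0.012,0.05,0,0,0,0.0854, 0.06,0.024,0.101,0,0,0,0.0854, 0.08,0.024,0.101,0,0,0,0.0854, 0.1,0.024,0.101,0,0,0,0.0854, 0.13,0.024,0.101,0,0,0,0.0854, 0.16,0.024,0.101,0,0,0,0.0854, 0.18,0.024,0.101,0,0,0,0.0854, 0.195,0.024,0.101,0,0,0,0.0854, 0.205,0.024,0.101,0,0,0,0.0854, 0.21,0.024,0.101,0,0,0,0.0854, 0.21,0.024,0.101,0,0,0,0.0854, 0.21,0.024,0.101,0,0,0,0.0854]' 30
python3 - <<'E'
from h import *
im=imaging.get_image("wrist"); cv2.imwrite("pics/w2.png",im[:,:,::-1])
E
```

```text
t: 3.15
tool_pos: [0.6239, -0.2311, 0.0221]
tcp_rot: [0.5, 0.5, 0.5, -0.5]
force: [0.4, -0.3, 0.3]
finger_gap: 0.0858
```

View pics/w2.png

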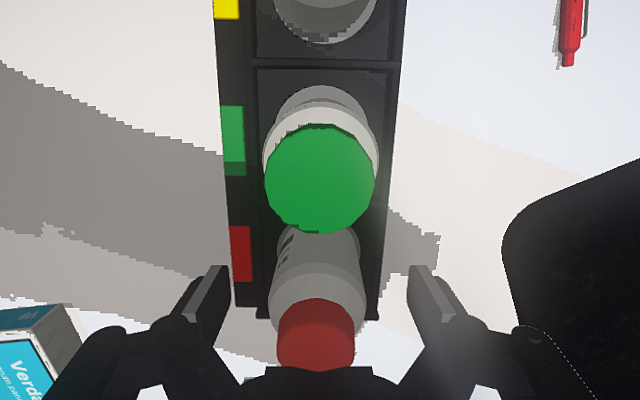

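The red bottle (cap at 316,335) sits centred between the pads (205 to 435). Closing now, then lifting.

```bash
python3 -m pendant '[0,0,0,0,0,0,0.03, 0,0,0,0,0,0,0.03, 0,0,0,0,0,0,0.03, 0,0,0,0,0,0,0.03, 0,0,0,0,0,0,0.03, 0,0,0,0,0,0,0.03, 0,0,0,0,0,0,0.03, 0,0,0,0,0,0,0.03, -0.003,0,0,0,0,0,0.03, -0.01,0,0,0,0,0,0.03, -0.02,0,0,0,0,0,0.03, -0.035,0,0,0,0,0,0.03, -0.055,0,0,0,0,0,0.03, -0.08,0,0,0,0,0,0.03, -0.1,0,0,0,0,0,0.03, -0.1,0,0,0,0,0,0.03]' 30
python3 - <<'E'
from h import *
im=imaging.get_image("wrist"); cv2.imwrite("pics/w3.png",im[:,:,::-1])
W=cam("wrist"); 
for b in blobs(im,"red",(0,0,640,400),150): print(b[0],b[1],plane(W,b[1],.178).round(4))
E
```

```text
t: 4.8
tool_pos: [0.625, -0.2315, 0.1252]
tcp_rot: [0.502, 0.501, 0.498, -0.499]
force: [1.0, -0.3, -0.2]
finger_gap: 0.0406
697 [469.2  34.8] [[ 0.6624 -0.1328  0.178 ]]
487 [266.7 195.4] [[ 0.6083 -0.1762  0.178 ]]
4755 [317.4 336.6] [[ 0.6233 -0.2286  0.178 ]]
```

View pics/w3.png

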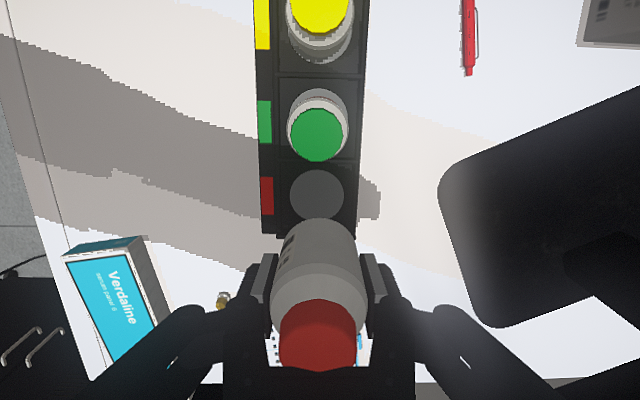

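The red bottle is held and upright, with a gap of 40.6 mm. I carry it over the left grey pocket.

```bash
python3 -m pendant '[0,-0.008,-0.015,0,0,0,0.03, 0,-0.025,-0.045,0,0,0,0.03, 0,-0.045,-0.085,0,0,0,0.03, 0,-0.065,-0.128,0,0,0,0.03, 0,-0.085,-0.17,0,0,0,0.03, 0,-0.105,-0.213,0,0,0,0.03, 0,-0.125,-0.255,0,0,0,0.03, 0,-0.14,-0.298,0,0,0,0.03, 0,-0.155,-0.34,0,0,0,0.03, 0,-0.167,-0.38,0,0,0,0.03, 0,-0.174,-0.41,0,0,0,0.03, 0,-0.176,-0.426,0,0,0,0.03, 0,-0.176,-0.426,0,0,0,0.03, 0,-0.176,-0.426,0,0,0,0.03, 0,-0.176,-0.426,0,0,0,0.03]'
python3 - <<'E'
from h import *
im=imaging.get_image("wrist"); cv2.imwrite("pics/w4.png",im[:,:,::-1])
print(sensors.observe()["tool_pos"].round(4),sensors.observe()["qpos"].round(2))
E
```

```text
t: 6.35
tool_pos: [0.4473, 0.1942, 0.121]
tcp_rot: [-0.5, -0.5, -0.5, 0.5]
force: [-0.5, -0.2, -0.7]
finger_gap: 0.0411
[0.4475 0.1942 0.1211] [ 0.41  0.24 -0.29  1.05 -0.    1.98]
```

View pics/w4.png

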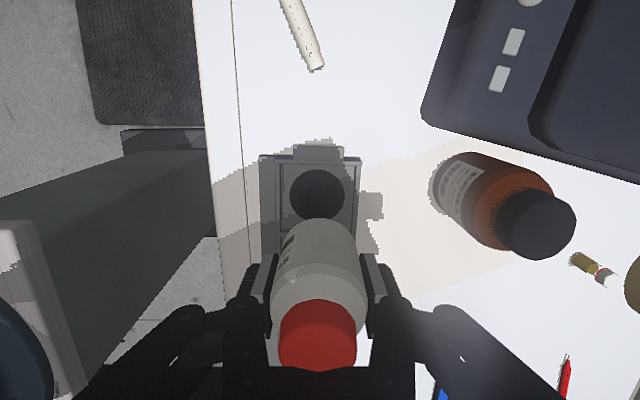

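Run:
```python
from h import *
im=cv2.imread("pics/w4.png"); g=cv2.cvtColor(im,cv2.COLOR_BGR2GRAY)
m=np.zeros_like(g); m[165:224,285:350]=(g[165:224,285:350]<55)
n,_,st,ce=cv2.connectedComponentsWithStats(m)
W=cam("wrist")
for i in range(1,n):
    if st[i,4]>300: print(st[i],ce[i],plane(W,ce[i],.004).round(4))
```

```text
[ 290  170   54   50 2063] [316.35433834 195.93262239] [[0.445  0.1935 0.004 ]]
```

Both cameras agree on the pocket centre to within 2 mm. Lowering and releasing.

```bash
python3 -m pendant '[0.015,-0.001,0,0,0,0,0.03, 0.035,-0.001,0,0,0,0,0.03, 0.055,-0.001,0,0,0,0,0.03, 0.072,-0.001,0,0,0,0,0.03, 0.084,-0.001,0,0,0,0,0.03, 0.092,-0.001,0,0,0,0,0.03, 0.096,-0.001,0,0,0,0,0.03, 0.099,-0.001,0,0,0,0,0.03, 0.099,-0.001,0,0,0,0,0.03, 0.099,-0.001,0,0,0,0,0.03, 0.099,-0.001,0,0,0,0,0.05, 0.099,-0.001,0,0,0,0,0.06, 0.099,-0.001,0,0,0,0,0.07, 0.099,-0.001,0,0,0,0,0.0854, 0.099,-0.001,0,0,0,0,0.0854, 0.099,-0.001,0,0,0,0,0.0854, 0.085,-0.001,0,0,0,0,0.0854, 0.06,-0.001,0,0,0,0,0.0854, 0.03,-0.001,0,0,0,0,0.0854, 0,-0.001,0,0,0,0,0.0854]'
python3 - <<'E'
from h import *
im=imaging.get_image("wrist"); cv2.imwrite("pics/w5.png",im[:,:,::-1])
s=sensors.observe();print(s["tool_pos"].round(4),s["force"])
E
```

```text
t: 8.4
tool_pos: [0.4461, 0.195, 0.1223]
tcp_rot: [-0.5, -0.5, -0.5, 0.5]
force: [0.9, 0.6, -1.4]
finger_gap: 0.0854
[0.4481 0.1958 0.127 ] [2.561618   1.69375714 6.97224022]
```

View pics/w5.png

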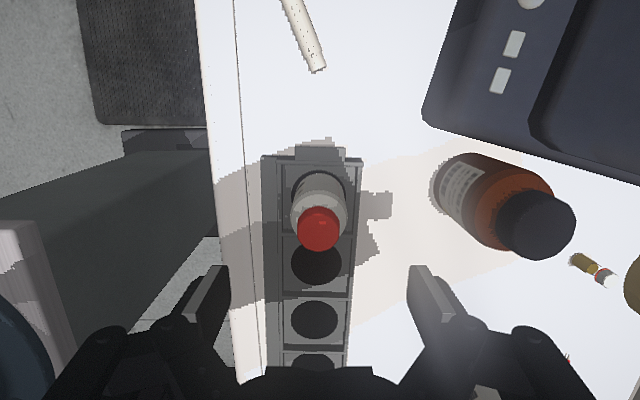

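Red stands in the left pocket, with its cap at (319,228). Now to green.

```bash
cat > m.py <<'E'
import sys; from h import *
c=sys.argv[1]; W=cam("wrist"); im=imaging.get_image("wrist"); s=sensors.observe()
cv2.imwrite(f"pics/m_{c}_{s['t']:.1f}.png",im[:,:,::-1])
print(s["t"],s["tool_pos"].round(4),s["finger_gap"])
for b in blobs(im,c,(220,60,420,400),400): print(b[0],b[1],b[2],plane(W,b[1],.078).round(4)[0])
T=cam("top"); im=imaging.get_image("top")
for k in HUE:
    for b in blobs(im,k,(185,145,430,275),60): print("top",k,b[0],b[1],plane(T,b[1],.078).round(4)[0])
E
python3 -m pendant '[0,0.005,0.015,0,0,0,0.0854, 0,0.02,0.045,0,0,0,0.0854, 0,0.04,0.085,0,0,0,0.0854, 0,0.06,0.125,0,0,0,0.0854, 0,0.08,0.165,0,0,0,0.0854, 0,0.1,0.205,0,0,0,0.0854, 0,0.12,0.245,0,0,0,0.0854, 0,0.14,0.285,0,0,0,0.0854, 0,0.16,0.32,0,0,0,0.0854, 0,0.173,0.35,0,0,0,0.0854, 0,0.179,0.366,0,0,0,0.0854, 0,0.179,0.366,0,0,0,0.0854, 0,0.179,0.366,0,0,0,0.0854, 0,0.179,0.366,0,0,0,0.0854]'
python3 m.py green
```

```text
t: 9.85
tool_pos: [0.6252, -0.17, 0.1213]
tcp_rot: [0.5, 0.5, 0.5, -0.5]
force: [0.0, 0.4, -0.2]
finger_gap: 0.0857
9.9 [ 0.6252 -0.1699  0.1214] 0.08530741102200284
462 [268.1 197. ] [262 179  13  37] [ 0.593  -0.1475  0.078 ]
1737 [315.9 231.2] [293 207  48  48] [ 0.6229 -0.1709  0.078 ]
top blue 176 [316.5 161. ] [ 0.6283 -0.0379  0.078 ]
top blue 91 [316.1 186.5] [ 0.5743 -0.0364  0.078 ]
top red 150 [204.5 249.5] [0.4471 0.1936 0.078 ]
```

```bash
python3 -m pendant '[0.015,0,0,0,0,0,0.0854, 0.035,0,0,0,0,0,0.0854, 0.055,0,0,0,0,0,0.0854, 0.075,0,0,0,0,0,0.0854, 0.09,0,0,0,0,0,0.0854, 0.097,0,0,0,0,0,0.0854, 0.1,0,0,0,0,0,0.0854, 0.1,0,0,0,0,0,0.0854, 0.1,0,0,0,0,0,0.03, 0.1,0,0,0,0,0,0.03, 0.1,0,0,0,0,0,0.03, 0.1,0,0,0,0,0,0.03, 0.1,0,0,0,0,0,0.03, 0.1,0,0,0,0,0,0.03, 0.1,0,0,0,0,0,0.03, 0.1,0,0,0,0,0,0.03, 0.1,0,0,0,0,0,0.03]' 30
```

```text
t: 11.65
tool_pos: [0.6257, -0.171, 0.0219]
tcp_rot: [0.5, 0.5, 0.5, -0.5]
force: [-1.8, 1.0, 6.3]
finger_gap: 0.041
```

```bash
python3 -m pendant '[-0.004,0,0,0,0,0,0.03, -0.015,0,0,0,0,0,0.03, -0.035,0,0,0,0,0,0.03, -0.06,0,0,0,0,0,0.03, -0.085,-0.005,-0.005,0,0,0,0.03, -0.1,-0.02,-0.025,0,0,0,0.03, -0.1,-0.04,-0.06,0,0,0,0.03, -0.1,-0.065,-0.1,0,0,0,0.03, -0.1,-0.09,-0.14,0,0,0,0.03, -0.1,-0.115,-0.18,0,0,0,0.03, -0.1,-0.14,-0.22,0,0,0,0.03, -0.1,-0.16,-0.255,0,0,0,0.03, -0.1,-0.175,-0.285,0,0,0,0.03, -0.1,-0.181,-0.299,0,0,0,0.03, -0.1,-0.181,-0.299,0,0,0,0.03, -0.1,-0.181,-0.299,0,0,0,0.03, -0.1,-0.181,-0.299,0,0,0,0.03]'
python3 m.py green
```

```text
t: 13.35
tool_pos: [0.4449, 0.1274, 0.1216]
tcp_rot: [0.5, 0.5, 0.5, -0.5]
force: [-0.1, -0.4, -0.9]
finger_gap: 0.0405
13.4 [0.4449 0.1273 0.1215] 0.04048946371342944
5281 [317.7 336. ] [273 298  90  74] [0.4438 0.0408 0.078 ]
top blue 177 [316.5 161. ] [ 0.6283 -0.0379  0.078 ]
top blue 90 [316.2 186.5] [ 0.5743 -0.0366  0.078 ]
top yellow 189 [346.1 161.2] [ 0.627  -0.0997  0.078 ]
top yellow 91 [344.1 186.5] [ 0.5735 -0.0944  0.078 ]
top green 90 [376.  186.5] [ 0.5726 -0.1605  0.078 ]
top red 95 [403.4 186.5] [ 0.5718 -0.2175  0.078 ]
```

```bash
python3 -m pendant '[0.015,0,-0.001,0,0,0,0.03, 0.035,0,-0.001,0,0,0,0.03, 0.055,0,-0.001,0,0,0,0.03, 0.072,0,-0.001,0,0,0,0.03, 0.084,0,-0.001,0,0,0,0.03, 0.092,0,-0.001,0,0,0,0.03, 0.096,0,-0.001,0,0,0,0.03, 0.099,0,-0.001,0,0,0,0.03, 0.099,0,-0.001,0,0,0,0.03, 0.099,0,-0.001,0,0,0,0.03, 0.099,0,-0.001,0,0,0,0.05, 0.099,0,-0.001,0,0,0,0.06, 0.099,0,-0.001,0,0,0,0.07, 0.099,0,-0.001,0,0,0,0.0854, 0.099,0,-0.001,0,0,0,0.0854, 0.099,0,-0.001,0,0,0,0.0854, 0.085,0,-0.001,0,0,0,0.0854, 0.06,0,-0.001,0,0,0,0.0854, 0.03,0,-0.001,0,0,0,0.0854, 0,0,-0.001,0,0,0,0.0854]'
python3 m.py green
```

```text
t: 15.45
tool_pos: [0.4441, 0.129, 0.1223]
tcp_rot: [-0.5, -0.5, -0.5, 0.5]
force: [0.5, 0.5, -0.5]
finger_gap: 0.0853
15.5 [0.4462 0.1296 0.1268] 0.08537057291943793
1671 [316.7 229.4] [294 204  48  49] [0.4424 0.1289 0.078 ]
top blue 176 [316.5 161. ] [ 0.6283 -0.0379  0.078 ]
top blue 89 [316.1 186.5] [ 0.5743 -0.0364  0.078 ]
top yellow 189 [346.1 161.2] [ 0.627  -0.0997  0.078 ]
top yellow 92 [344.2 186.5] [ 0.5735 -0.0946  0.078 ]
top green 90 [376.  186.5] [ 0.5726 -0.1605  0.078 ]
top red 95 [403.4 186.5] [ 0.5718 -0.2175  0.078 ]
```

Green is placed at about (0.443, 0.129). Next is yellow.

```bash
python3 -m pendant '[0,0.007,0.01,0,0,0,0.0854, 0,0.025,0.03,0,0,0,0.0854, 0,0.05,0.06,0,0,0,0.0854, 0,0.075,0.092,0,0,0,0.0854, 0,0.1,0.124,0,0,0,0.0854, 0,0.125,0.156,0,0,0,0.0854, 0,0.15,0.188,0,0,0,0.0854, 0,0.17,0.213,0,0,0,0.0854, 0,0.18,0.227,0,0,0,0.0854, 0,0.182,0.23,0,0,0,0.0854, 0,0.182,0.23,0,0,0,0.0854, 0,0.182,0.23,0,0,0,0.0854, 0,0.182,0.23,0,0,0,0.0854]'
python3 m.py yellow
```

```text
t: 16.85
tool_pos: [0.626, -0.1001, 0.1213]
tcp_rot: [0.5, 0.5, 0.5, -0.5]
force: [-0.5, -0.7, 0.1]
finger_gap: 0.085
16.9 [ 0.6261 -0.1001  0.1215] 0.08559479268228627
512 [268.9 196.7] [262 177  14  40] [ 0.5943 -0.0775  0.078 ]
1889 [317.6 230.1] [294 206  48  49] [ 0.6248 -0.1002  0.078 ]
top green 179 [235.2 250.3] [0.4448 0.1304 0.078 ]
top red 150 [204.5 249.5] [0.4471 0.1936 0.078 ]
```

```bash
python3 -m pendant '[0.015,0,0,0,0,0,0.0854, 0.035,0,0,0,0,0,0.0854, 0.055,0,0,0,0,0,0.0854, 0.075,0,0,0,0,0,0.0854, 0.09,0,0,0,0,0,0.0854, 0.097,0,0,0,0,0,0.0854, 0.1,0,0,0,0,0,0.0854, 0.1,0,0,0,0,0,0.0854, 0.1,0,0,0,0,0,0.03, 0.1,0,0,0,0,0,0.03, 0.1,0,0,0,0,0,0.03, 0.1,0,0,0,0,0,0.03, 0.1,0,0,0,0,0,0.03, 0.1,0,0,0,0,0,0.03, 0.1,0,0,0,0,0,0.03, 0.1,0,0,0,0,0,0.03, 0.1,0,0,0,0,0,0.03]' 30
```

```text
t: 18.65
tool_pos: [0.6267, -0.1009, 0.0219]
tcp_rot: [0.5, 0.5, 0.5, -0.5]
force: [-2.2, 0.3, 5.5]
finger_gap: 0.0408
```

```bash
python3 -m pendant '[-0.004,0,0,0,0,0,0.03, -0.015,0,0,0,0,0,0.03, -0.035,0,0,0,0,0,0.03, -0.06,0,0,0,0,0,0.03, -0.085,-0.008,-0.005,0,0,0,0.03, -0.1,-0.025,-0.02,0,0,0,0.03, -0.1,-0.05,-0.04,0,0,0,0.03, -0.1,-0.08,-0.065,0,0,0,0.03, -0.1,-0.11,-0.093,0,0,0,0.03, -0.1,-0.14,-0.12,0,0,0,0.03, -0.1,-0.165,-0.145,0,0,0,0.03, -0.1,-0.18,-0.16,0,0,0,0.03, -0.1,-0.184,-0.1635,0,0,0,0.03, -0.1,-0.184,-0.1635,0,0,0,0.03, -0.1,-0.184,-0.1635,0,0,0,0.03, -0.1,-0.184,-0.1635,0,0,0,0.03]'
python3 m.py yellow
python3 -m pendant '[0.015,0,0,0,0,0,0.03, 0.035,0,0,0,0,0,0.03, 0.055,0,0,0,0,0,0.03, 0.072,0,0,0,0,0,0.03, 0.084,0,0,0,0,0,0.03, 0.092,0,0,0,0,0,0.03, 0.096,0,0,0,0,0,0.03, 0.099,0,0,0,0,0,0.03, 0.099,0,0,0,0,0,0.03, 0.099,0,0,0,0,0,0.03]'
```

```text
t: 20.25
tool_pos: [0.4432, 0.062, 0.1214]
tcp_rot: [0.5, 0.5, 0.5, -0.5]
force: [-0.3, -0.2, 0.0]
finger_gap: 0.0409
20.3 [0.443  0.062  0.1213] 0.04052695258144338
5476 [317.5 335.6] [273 296  90  76] [ 0.4419 -0.0241  0.078 ]
top blue 177 [316.5 161. ] [ 0.6283 -0.0379  0.078 ]
top blue 89 [316.1 186.5] [ 0.5743 -0.0364  0.078 ]
top yellow 91 [344.1 186.5] [ 0.5735 -0.0944  0.078 ]
top green 90 [376.  186.5] [ 0.5726 -0.1605  0.078 ]
top red 95 [403.4 186.5] [ 0.5718 -0.2175  0.078 ]
t: 21.35
tool_pos: [0.4427, 0.0626, 0.0227]
tcp_rot: [0.5, 0.5, 0.5, -0.5]
force: [-0.7, 0.2, 0.3]
finger_gap: 0.0406
```

Release and rise, then travel to blue. The commanded pose after rising is (0.442, 0.0625, 0.1205), and blue is at (0.6265, -0.038).

```bash
python3 -m pendant '[0,0,0,0,0,0,0.05, 0,0,0,0,0,0,0.06, 0,0,0,0,0,0,0.07, 0,0,0,0,0,0,0.0854, 0,0,0,0,0,0,0.0854, 0,0,0,0,0,0,0.0854, -0.014,0,0,0,0,0,0.0854, -0.04,0,0,0,0,0,0.0854, -0.07,0,0,0,0,0,0.0854, -0.1,0,0,0,0,0,0.0854, -0.1,0,0,0,0,0,0.0854]'
python3 -m pendant '[0,0.01,0.005,0,0,0,0.0854, 0,0.035,0.017,0,0,0,0.0854, 0,0.065,0.035,0,0,0,0.0854, 0,0.1,0.055,0,0,0,0.0854, 0,0.135,0.075,0,0,0,0.0854, 0,0.165,0.09,0,0,0,0.0854, 0,0.18,0.098,0,0,0,0.0854, 0,0.1845,0.1005,0,0,0,0.0854, 0,0.1845,0.1005,0,0,0,0.0854, 0,0.1845,0.1005,0,0,0,0.0854, 0,0.1845,0.1005,0,0,0,0.0854]'
python3 m.py blue
```

```text
t: 22.45
tool_pos: [0.4444, 0.0629, 0.1257]
tcp_rot: [0.501, 0.501, 0.499, -0.498]
force: [-0.2, -0.5, -0.9]
finger_gap: 0.0853
t: 23.55
tool_pos: [0.6262, -0.0374, 0.1223]
tcp_rot: [0.5, 0.5, 0.5, -0.5]
force: [0.2, 0.9, 0.2]
finger_gap: 0.0855
23.6 [ 0.6264 -0.0374  0.1225] 0.08527120423134872
498 [270.3 196.9] [264 178  14  39] [ 0.5953 -0.0153  0.078 ]
1842 [319.1 230.4] [295 206  49  49] [ 0.6261 -0.0382  0.078 ]
top red 95 [403.4 186.5] [ 0.5718 -0.2175  0.078 ]
top red 114 [203.1 249.4] [0.4474 0.1965 0.078 ]
```

```bash
python3 -m pendant '[0.015,0,0,0,0,0,0.0854, 0.035,0,0,0,0,0,0.0854, 0.055,0,0,0,0,0,0.0854, 0.075,0,0,0,0,0,0.0854, 0.09,0,0,0,0,0,0.0854, 0.097,0,0,0,0,0,0.0854, 0.101,0,0,0,0,0,0.0854, 0.101,0,0,0,0,0,0.0854, 0.101,0,0,0,0,0,0.03, 0.101,0,0,0,0,0,0.03, 0.101,0,0,0,0,0,0.03, 0.101,0,0,0,0,0,0.03, 0.101,0,0,0,0,0,0.03, 0.101,0,0,0,0,0,0.03, 0.101,0,0,0,0,0,0.03, 0.101,0,0,0,0,0,0.03, 0.101,0,0,0,0,0,0.03]' 30
```

```text
t: 25.35
tool_pos: [0.6272, -0.0379, 0.0219]
tcp_rot: [0.5, 0.5, 0.5, -0.5]
force: [-1.7, 1.3, 5.9]
finger_gap: 0.0408
```

```bash
python3 -m pendant '[-0.004,0,0,0,0,0,0.03, -0.015,0,0,0,0,0,0.03, -0.035,0,0,0,0,0,0.03, -0.06,0,0,0,0,0,0.03, -0.085,-0.008,0,0,0,0,0.03, -0.1,-0.025,-0.003,0,0,0,0.03, -0.1,-0.05,-0.01,0,0,0,0.03, -0.1,-0.085,-0.017,0,0,0,0.03, -0.1,-0.12,-0.023,0,0,0,0.03, -0.1,-0.15,-0.03,0,0,0,0.03, -0.1,-0.175,-0.034,0,0,0,0.03, -0.1,-0.186,-0.035,0,0,0,0.03, -0.1,-0.186,-0.035,0,0,0,0.03, -0.1,-0.186,-0.035,0,0,0,0.03, -0.1,-0.186,-0.035,0,0,0,0.03]'
python3 m.py blue
python3 -m pendant '[0.015,0,0,0,0,0,0.03, 0.035,0,0,0,0,0,0.03, 0.055,0,0,0,0,0,0.03, 0.072,0,0,0,0,0,0.03, 0.084,0,0,0,0,0,0.03, 0.092,0,0,0,0,0,0.03, 0.096,0,0,0,0,0,0.03, 0.099,0,0,0,0,0,0.03, 0.099,0,0,0,0,0,0.03, 0.099,0,0,0,0,0,0.03]'
```

```text
t: 26.85
tool_pos: [0.4421, -0.0031, 0.1215]
tcp_rot: [0.5, 0.5, 0.5, -0.5]
force: [-0.5, -0.6, -1.2]
finger_gap: 0.0408
26.9 [ 0.4418 -0.003   0.1213] 0.040824620302177685
5271 [317.2 336.7] [273 298  89  74] [ 0.4406 -0.0903  0.078 ]
top green 90 [376.  186.5] [ 0.5726 -0.1605  0.078 ]
top red 95 [403.4 186.5] [ 0.5718 -0.2175  0.078 ]
t: 27.95
tool_pos: [0.4413, -0.0029, 0.0227]
tcp_rot: [0.5, 0.5, 0.5, -0.5]
force: [-0.1, 0.4, -0.8]
finger_gap: 0.041
```

```bash
python3 -m pendant '[0,0,0,0,0,0,0.05, 0,0,0,0,0,0,0.06, 0,0,0,0,0,0,0.07, 0,0,0,0,0,0,0.0854, 0,0,0,0,0,0,0.0854, 0,0,0,0,0,0,0.0854, -0.014,0,0,0,0,0,0.0854, -0.04,0,0,0,0,0,0.0854, -0.07,0,0,0,0,0,0.0854, -0.1,0,0,0,0,0,0.0854, -0.14,0,0.03,0,0,0,0.0854, -0.16,0,0.07,0,0,0,0.0854, -0.18,0,0.11,0,0,0,0.0854, -0.2,0,0.15,0,0,0,0.0854, -0.2,0,0.19,0,0,0,0.0854, -0.2,0,0.23,0,0,0,0.0854, -0.2,0,0.26,0,0,0,0.0854, -0.2,0,0.26,0,0,0,0.0854, -0.2,0,0.26,0,0,0,0.0854]'
python3 - <<'E'
from h import *
T=cam("top"); im=imaging.get_image("top"); S=cam("side"); si=imaging.get_image("side")
o=np.array([.4441,.0957]); ya=np.array([.032,.9995]); xa=np.array([.9995,-.032])
for k in HUE:
    for b in blobs(im,k,(185,145,430,275),60):
        p=plane(T,b[1],.08)[0]; d=p[:2]-o; print(k,b[0],b[1],p.round(4),"rack x,y mm",(d@xa*1e3).round(1),(d@ya*1e3).round(1))
a=cv2.resize(im[215:285,170:340],None,fx=3.75,fy=3.75,interpolation=cv2.INTER_CUBIC)
b=cv2.resize(si[190:310,260:460],(638,383),interpolation=cv2.INTER_CUBIC)
v=np.zeros((600,640,3),np.uint8); v[:217,:638]=a[:217,:638]; v[217:,:638]=b
cv2.imwrite("pics/final.png",v[:,:,::-1])
E
```

```text
t: 29.85
tool_pos: [0.4407, -0.2632, 0.222]
tcp_rot: [0.499, 0.5, 0.5, -0.5]
force: [0.0, 0.4, -0.6]
finger_gap: 0.0852
blue 91 [316.1 186.5] [ 0.574  -0.0364  0.08  ] rack x,y mm 134.0 -127.9
blue 176 [300.3 251.1] [ 0.4414 -0.0026  0.08  ] rack x,y mm 0.5 -98.3
yellow 92 [344.2 186.5] [ 0.5731 -0.0945  0.08  ] rack x,y mm 135.1 -185.9
yellow 182 [267.9 250.9] [0.4427 0.0633 0.08  ] rack x,y mm -0.4 -32.4
green 90 [376.  186.5] [ 0.5722 -0.1603  0.08  ] rack x,y mm 136.2 -251.7
green 179 [235.3 250.3] [0.4447 0.1298 0.08  ] rack x,y mm -0.5 34.1
red 95 [403.4 186.5] [ 0.5715 -0.2172  0.08  ] rack x,y mm 137.3 -308.7
red 150 [204.5 249.5] [0.4471 0.1931 0.08  ] rack x,y mm -0.2 97.5
```

View pics/final.png

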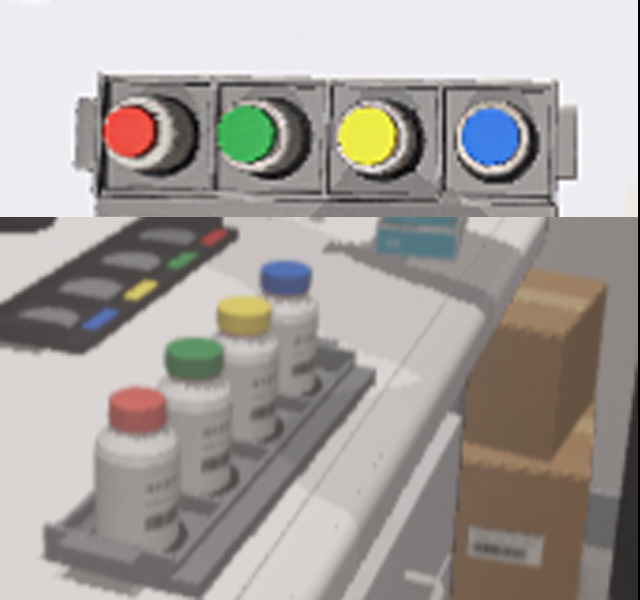

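All four bottles stand upright and centred in the reverse order, within about 2 mm of their pocket centres, and the arm is clear. I'm handing the job in.

```bash
python3 -c "
from bench import workorder; print(workorder.close_job())"
```

```text
the job is handed in; nothing more can be done
None
```

I moved all four bottles one at a time into the grey rack in reverse order and handed the job in at about 30 s of the 93 s allowed. The black rack held blue, yellow, green, red from left to right; the grey rack now holds red, green, yellow, blue.

- **Position:** the last top-camera check put each cap within about 2 mm of its pocket centre, along and across the row.
- **Upright:** the side view showed all four standing upright in their pockets. I judged tilt and height by eye, not by measurement.
- **Robot:** the arm had moved clear, with the gripper open, and the wrist force reading was under 1 N.
- **Disagreements:** no check failed. The wrist and top cameras differed by up to about 2 mm, which is within the calibration.

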